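# Put the dropper bottle away in a free compartment

## Task

Pick up the small dropper bottle that stands on the bench and stand it upright on the floor of a free compartment of the four-compartment box; two of its compartments are already taken, and either of the other two will do. Leave the jar and the crucible standing in their compartments.

Things in the scene. Friction and masses are not known exactly. Their poses are not given: they have to be found in the camera images.
- grid_box: Open grey plastic box, fixed to the bench, 160 x 160 mm and 34 mm high, divided by a cross wall (30 mm high) into 2 x 2 square compartments. All walls and the floor are 4 mm thick; each compartment is 74 mm wide inside, with its centre 39 mm from the box's centre along the box's own x and 39 mm along its own y (signs +/+, +/-, -/+, -/-). Origin: centre of the underside, on the bench; x and y lie along the walls, z up.
- dropper_mid (a point): Centre (half-way up, 48.5 mm above its underside) of the dropper bottle to be put away: a small round dark glass bottle, 36 mm across and 97 mm tall, with a straight round body up to about 45 mm above its underside, a shoulder up to 58 mm, a 21 mm black screw cap up to 70 mm and a 12 mm wide red rubber bulb up to the top. It is the only bottle with a rubber dropper bulb in the front half of the bench. 40 to 85 g. z points up along its axis.
- jar_mid (a point): Centre (half-way up) of a screw-cap plastic jar, 44 mm across and 59 mm tall, that stands upright in one compartment of the box, up to 6 mm off its centre. z up.
- crucible_mid (a point): Centre (half-way up) of a white conical crucible, 44 mm across its rim and 32 mm tall, that stands upright in another compartment of the box, up to 6 mm off its centre. z up.
Things that resemble listed ones, but are neither listed nor needed, are in the scene too. What is shaped like the part that bears jar_mid but purple is not meant.

How it is judged:
By the outcome, as a careful person would: the job done as asked, in the order asked, and still so for the second after the job is handed in, with the robot touching nothing.
It also fails if it takes over 35 s, if anything falls off the work surface, if the arm or the gripper's body presses on something with over 40 N, if the wrist force passes 120 N, or if a joint passes its speed limit or range.

## Robot

A 6-joint arm with a two-finger parallel gripper is mounted at the origin on a cart in front of the work surface, level with it; the furniture and walls round the work are solid. World frame = base frame: x ahead of the robot, y to its left, z up, the work surface at z = 0. Lengths are in m, angles in rad, forces in N, time in s.
With the tool pointing down it reaches from about 0.25 to 0.85 m from the base axis. Payload 12.5 kg.
Tool frame: the origin (TCP) lies midway between the tips of the shut fingers; the grasp point (between the pads) lies 19 mm behind it (r.grip_point_offset is the distance from the TCP to the grasp point, in m); z points along the fingers, y is the line along which they close (so a half turn about z gives the same grasp; the last joint's range is limited). The gripper opens to 93 mm and grips with 3 to 60 N. Pads are 15 mm wide; open, the fingers measure 128 mm over their backs; the gripper's body (75 mm by 188 mm) begins 65 mm behind the grasp point.
Start: joints at [1.034, 0.351, 1.652, -0, 1.139, -0.085], TCP at [0.24, 0.495, 0.219] pointing down, gripper open.
Joint ranges: [-2.75, 2.75], [-0.79, 2.1], [0.01, 2.65], [-1.57, 4.71], [0.07, 3.14], [-2.87, 2.87]. Speed limits (rad/s): [2.22, 2.22, 2.79, 3.14, 3.14, 3.14].

## Interface

Orientations are given as a rotation vector (axis times angle).
In Python, from station import r, cams, job_done gives the robot as it stands.
- The arm moves only by the tool play_rows, never from a script. Its argument "deltas" is one flat list of numbers, 5 for each row, row after row: the shift along the world's x, y, z in cm, then the turn about the world's z in rad, then the gripper command: -1 is shut, 1 is fully open, values between are in proportion. In form: [dx, dy, dz, spin, jaw, dx, dy, dz, spin, jaw, ...]. A call has 1 to 12 rows; each row is the pose to reach, as a shift and turn from the pose commanded when the call began; what a row does not reach only later rows make up. A row lasts 1/10 s, in which the tool goes at most 50 mm and 8.59 degrees, less where a joint would pass 70% of its speed; a pose out of reach is approached as far as the arm can. A call with a gripper value outside its range is refused whole. The fingers move at their own pace and stop on an object; "newtons" is the grip in N (left out, the last holds). Time passes only in rows, so rows that repeat a pose let the fingers close. It gives the time, the measured TCP pose, the force, the opening and the grip force at its end, in the units of the state.
- r.get_obs(): the state, without advancing time (a new reading comes with each control period).
- cams.read_camera(name): name is "scene" or "top"; returns (picture, depth): 400x640x3 uint8, red, green, blue; 400x640 float32, m along the optical axis (not along the pixel's ray), 0 where there is no reading.
- cams.get_calibration(name): a dict with "fov_y" (degrees; the focal length in pixels is half the picture's height over the tangent of half this angle, whatever the lens; pixels are square), "cx", "cy" (the principal point, pixels), "view" (4x4, takes a point from world to camera coordinates). Camera axes: x right, y up, looking along -z (the intrinsics and any distortion apply to the point x, -y, -z); pixel columns grow to the right and rows downward; lengths in m; the calibration is good to about 2 mm. A picture is of the moment at which its call begins. get_calibration takes no time and is no camera call.
- job_done(): hands the job in; it is judged then, once.
The state is a dict: "clock": time; "joint_positions": joint angles; "qd": joint speeds; "effort": joint torques, N m; "eef_pos": TCP position; "tcp_rot": TCP orientation; "wrist_force": force on the tool from outside, world axes, zero at the start; "ft_torque": the same for the moment, N m; "opening": opening from 0.0 (shut) to 1.0 (fully open); "grasp_force": force on a finger pad.
Only numpy, scipy, OpenCV 4.12 (cv2) and the standard library are available. Lean on these libraries where they do the work, as an engineer would, in place of code of your own. Each camera call takes 0.05 s, during which the arm holds its last target. There are 200 camera calls.

## Working session

There is one attempt and no reset: what is moved stays moved. The work goes in short steps, Python scripts to look and compute and a tool call to move; the robot and the scene stay as the last step left them, time stands still between calls to the robot, and variables do not carry over. Pictures are saved under pics/ and viewed, at most 10 in all, crops included, and the job is handed in when it is done.

Besides the shell and the picture viewer there is one more tool, called after "Request:" as a command line: name --argument value ..., lists and objects as JSON in quotes. play_rows: Moves the arm, as the interface text tells. Its arguments: {"type":"object","properties":{"deltas":{"type":"array","items":{"type":"number"}},"newtons":{"type":"number"}},"required":["deltas"]}

```bash
mkdir -p pics
cat > h.py <<'E'
import numpy as np, cv2
from station import r, cams, job_done
def look(n,tag):
    im,d=cams.read_camera(n); cv2.imwrite(f'pics/{tag}.png',im[:,:,::-1]); np.savez(f'pics/{tag}.npz',im=im,d=d); return im,d
def world(n,d):
    c=cams.get_calibration(n); f=200/np.tan(np.radians(c['fov_y'])/2)
    v,u=np.mgrid[:400,:640]
    P=np.stack([(u-c['cx'])/f*d,-(v-c['cy'])/f*d,-d,np.ones_like(d)],-1)
    return (P@np.linalg.inv(c['view']).T)[...,:3]
E
python3 - <<'E'
from h import *
for n in ('scene','top'):
    look(n,n+'0'); print(cams.get_calibration(n))
print(r.get_obs())
E
```

```text
{'fov_y': 43.80775649131597, 'cx': 319.257228998664, 'cy': 198.71897293716245, 'view': array([[ 0.74042705, -0.67212068, -0.00464513, -0.31389452],
       [ 0.30906716,  0.3343238 ,  0.89033987, -0.20131936],
       [-0.59686287, -0.66066738,  0.45527282, -0.65484586],
       [ 0.        ,  0.        ,  0.        ,  1.        ]])}
{'fov_y': 57.21278388962581, 'cx': 326.6149193559043, 'cy': 199.9629511714619, 'view': array([[-0.00317092, -0.99992486, -0.01184166,  0.06485727],
       [ 0.99704074, -0.00407089,  0.07676717, -0.47262739],
       [-0.0768096 , -0.01156319,  0.99697872, -0.88634383],
       [ 0.        ,  0.        ,  0.        ,  1.        ]])}
{'clock': 0.1, 'joint_positions': array([ 1.03437212e+00,  3.51175887e-01,  1.65235441e+00,  1.66969855e-05,
        1.13912727e+00, -8.46042779e-02]), 'qd': array([ 0.00033192, -0.00141554, -0.00205544,  0.00041452,  0.00084638,
        0.00062508]), 'effort': array([ 1.65384881e-03, -4.98031712e+01, -2.85710031e+01,  7.00639863e-02,
        2.37989734e-02, -1.70949079e-06]), 'eef_pos': array([0.2399454 , 0.49454945, 0.21816098]), 'tcp_rot': array([-7.03630190e-01, -3.06143290e+00,  1.58530875e-03]), 'wrist_force': array([-0.39080006,  0.31793471,  0.80937371]), 'ft_torque': array([-0.00797891,  0.02851881, -0.02362467]), 'grasp_force': 0.0, 'opening': 1.0004071713353038}
```

View pics/scene0.png

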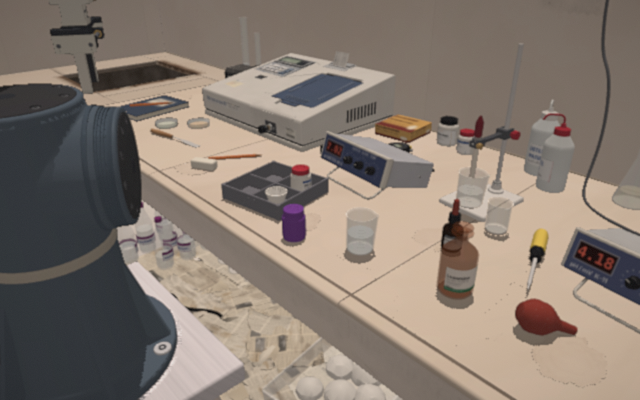

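View pics/top0.png

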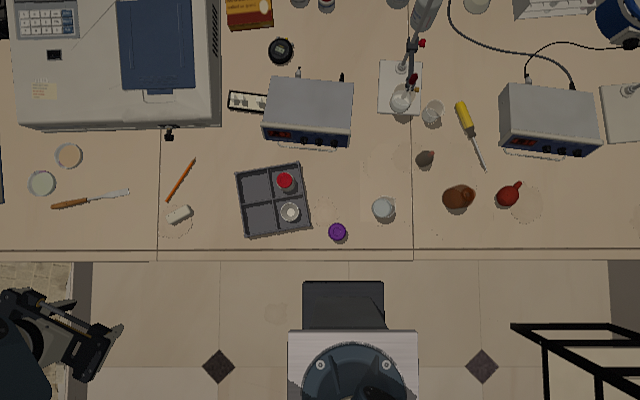

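The top view shows the box at about (273,200), with the jar at (285,181) and the crucible at (290,211), so the two left compartments are free. The dropper bottle is probably the one at (425,158) in top and (455,220) in scene, just behind the brown bottle. I'll measure and zoom in.

Run:
```python
from h import *
T=np.load('pics/top0.npz');S=np.load('pics/scene0.npz')
W=world('top',T['d']);V=world('scene',S['d'])
np.set_printoptions(precision=3,suppress=True)
for (u,v) in [(425,158),(428,153),(420,162),(425,163),(458,197),(465,190),(383,208),(432,112),(285,181),(290,211),(338,231),(255,185),(262,220),(508,195)]: print('top',u,v,W[v,u],T['im'][v,u])
for (u,v) in [(456,206),(453,228),(450,240),(465,232),(457,270),(490,215)]: print('sc',u,v,V[v,u],S['im'][v,u])
# box rim: z~0.034, dark grey
m=(abs(W[...,2]-0.033)<0.006)&(W[...,0]>.2)&(W[...,0]<.6)&(W[...,1]>.02)&(W[...,1]<.3)&(T['im'].max(2)<130)
print(m.sum()); p=W[m][:,:2].astype(np.float32); print(cv2.minAreaRect(p))
for n,z,lo in(('dropper',0,(400,130)),):
    a=W[140:185,405:450]; print(np.round(a[::4,::4,2]*1000).astype(int))
a=cv2.resize(T['im'][100:260,220:540],None,fx=2.5,fy=2.5,interpolation=cv2.INTER_CUBIC)
b=cv2.resize(S['im'][180:320,400:540],(400,400),interpolation=cv2.INTER_CUBIC)
c=np.zeros((600,800,3),np.uint8)
a=cv2.resize(a,(600,300));c[:300,:600]=a;c[300:,:300]=cv2.resize(b,(300,300))
cv2.imwrite('pics/z.png',c[:,:,::-1])
```

```text
top 425 158 [ 0.568 -0.17   0.064] [59 51 43]
top 428 153 [ 0.576 -0.172  0.082] [76 59 48]
top 420 162 [ 0.563 -0.164  0.038] [56 49 39]
top 425 163 [ 0.559 -0.174  0.046] [52 45 36]
top 458 197 [ 0.473 -0.237  0.086] [72 39 18]
top 465 190 [ 0.486 -0.242  0.116] [70 36 17]
top 383 208 [ 0.451 -0.072  0.04 ] [131 132 126]
top 432 112 [ 0.698 -0.206  0.002] [119 112 101]
top 285 181 [0.515 0.161 0.064] [128  19  27]
top 290 211 [0.446 0.155 0.007] [171 163 147]
top 338 231 [0.397 0.036 0.059] [ 88  43 104]
top 255 185 [0.512 0.244 0.005] [80 77 78]
top 262 220 [0.424 0.225 0.006] [80 77 78]
top 508 195 [ 0.481 -0.369  0.047] [95 29 18]
sc 456 206 [ 0.567 -0.184  0.085] [84 38 33]
sc 453 228 [ 0.475 -0.238  0.102] [61 34 23]
sc 450 240 [ 0.557 -0.187  0.024] [104  92  85]
sc 465 232 [ 0.466 -0.264  0.11 ] [105  71  53]
sc 457 270 [ 0.452 -0.268  0.053] [127 113 103]
sc 490 215 [ 0.672 -0.194  0.032] [157 147 135]
805
((0.47677016258239746, 0.19652822613716125), (0.16238154470920563, 0.1620885133743286), 9.770468711853027)
[[ 0  0 -4  1  1  2 -2  0  0  0 -1 -1]
 [-1  4  1  2  0 -1  1  0  2  1  2  1]
 [ 1  4  2  1 -1 -1  0  1 -1 -1 -2  1]
 [ 2  3  7 -2 42 66 93 99  1  2  0 -1]
 [ 0  2 -1 23 47 69 79 -4 -2 -1  2 -2]
 [ 0  1  1 24 43 49 45  1 -1 -1  1  4]
 [ 1 -1 -1  5 28 41 -2 -1  1 -1  0  0]
 [ 2 -2 -2  1  0 -2  2  1 -1  1  1 -1]
 [ 2  3 -1  2  1  2  0  2  3 -1 -1  1]
 [ 1  2  5  1  1  0  4  2  1  1  1  1]
 [ 2 -2 -3  0  0  1  5 -2  1  4  2  1]
 [ 0 -1  0 -1  1  3  0  1  1  2 -1 -1]]
```

View pics/z.png

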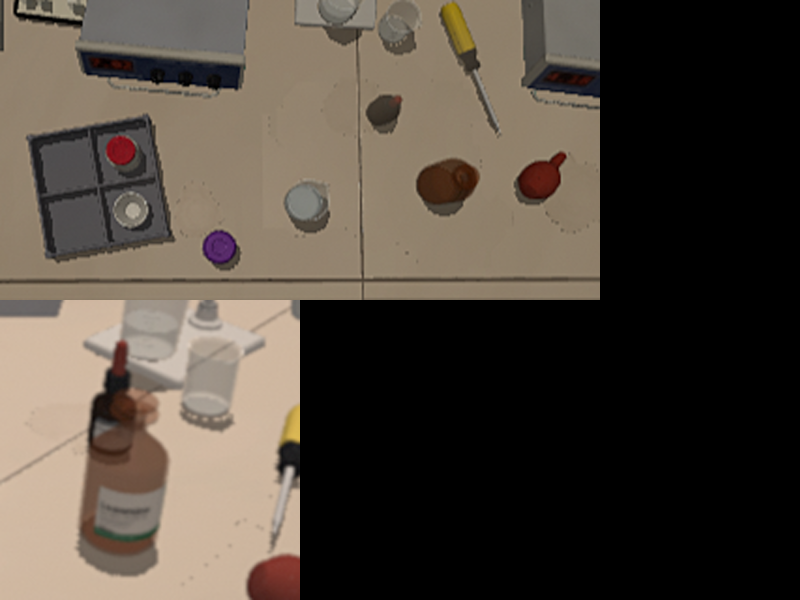

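Run:
```python
from h import *
np.set_printoptions(precision=4,suppress=True)
T=np.load('pics/top0.npz');S=np.load('pics/scene0.npz')
W=world('top',T['d']);V=world('scene',S['d'])
near=lambda P,x,y,R:np.hypot(P[...,0]-x,P[...,1]-y)<R
for n,P in(('top',W),('sc',V)):
    m=near(P,.568,-.173,.035)
    for lo,hi in((.01,.045),(.045,.058),(.058,.07),(.07,.105)):
        q=P[m&(P[...,2]>lo)&(P[...,2]<hi)]
        print(n,lo,len(q),q.mean(0) if len(q) else '',(q.min(0),q.max(0)) if len(q) else '')
    for x,y,R,z in((.568,-.173,.17,.1),(.432,.228,.15,.06)):
        q=P[near(P,x,y,R)&~near(P,.568,-.173,.035)&(P[...,2]>z)]
        print('obst',len(q),(q.min(0),q.max(0)) if len(q) else '')
    q=P[(P[...,0]>.15)&(P[...,0]<.62)&(P[...,1]>-.3)&(P[...,1]<.35)&(P[...,2]>.12)]; print('tall',len(q),q.max(0) if len(q) else '',q.min(0) if len(q) else '')
# ray-based blob of dark dropper in top
c=cams.get_calibration('top'); f=200/np.tan(np.radians(c['fov_y'])/2);I=np.linalg.inv(c['view'])
def ray(u,v,z):
    d=I[:3,:3]@[(u-c['cx'])/f,-(v-c['cy'])/f,-1];o=I[:3,3];return o+d*(z-o[2])/d[2]
m=near(W,.568,-.173,.045)&(W[...,2]>.012); v,u=np.nonzero(m)
print(u.min(),u.max(),v.min(),v.max())
red=m&(T['im'][...,0].astype(int)>T['im'][...,1]+25); vv,uu=np.nonzero(red); print('red',len(uu),ray(uu.mean(),vv.mean(),.09) if len(uu) else '')
# lower left side of silhouette: near body circle
for k in(.0,.02,.04): print(k,ray(u.min(),v[u==u.min()].mean(),k),ray(u[v==v.max()].mean(),v.max(),k))
# box via rim corners: dark contour
b=((T['im'].max(2)<125)*255).astype(np.uint8); b[:, :225]=0;b[:,325:]=0;b[:155]=0;b[245:]=0
cs,_=cv2.findContours(b,0,2);k=max(cs,key=cv2.contourArea); bx=cv2.boxPoints(cv2.minAreaRect(k)); R=np.array([ray(*p,.034) for p in bx]); print(R,R.mean(0),np.linalg.norm(R[0]-R[1]),np.linalg.norm(R[1]-R[2]),np.degrees(np.arctan2(*(R[1]-R[0])[[1,0]])))
```

```text
top 0.01 102 [ 0.5699 -0.1688  0.0347] (array([ 0.5573, -0.1948,  0.013 ]), array([ 0.5913, -0.1589,  0.0448]))
top 0.045 49 [ 0.5715 -0.1726  0.0481] (array([ 0.5589, -0.1905,  0.0451]), array([ 0.5907, -0.1621,  0.0577]))
top 0.058 35 [ 0.572  -0.1736  0.067 ] (array([ 0.5649, -0.187 ,  0.0583]), array([ 0.5838, -0.1665,  0.0699]))
top 0.07 43 [ 0.5735 -0.1749  0.0862] (array([ 0.5663, -0.1842,  0.0705]), array([ 0.5827, -0.1677,  0.099 ]))
obst 381 (array([ 0.464 , -0.2652,  0.1005]), array([ 0.7271, -0.1091,  0.1989]))
obst 190 (array([0.5005, 0.1461, 0.0603]), array([0.5365, 0.1821, 0.0675]))
tall 1036 [0.4034 0.3496 0.9207] [0.2254 0.0527 0.524 ]
sc 0.01 179 [ 0.5577 -0.1787  0.0318] (array([ 0.5533, -0.1926,  0.0101]), array([ 0.5712, -0.1628,  0.045 ]))
sc 0.045 45 [ 0.5646 -0.1796  0.0512] (array([ 0.5596, -0.1901,  0.0451]), array([ 0.5752, -0.17  ,  0.0579]))
sc 0.058 95 [ 0.5671 -0.1835  0.0646] (array([ 0.5612, -0.1913,  0.0581]), array([ 0.5804, -0.1714,  0.0698]))
sc 0.07 101 [ 0.5695 -0.1819  0.0834] (array([ 0.565 , -0.1869,  0.0702]), array([ 0.576 , -0.1743,  0.0953]))
obst 755 (array([ 0.459 , -0.2697,  0.1   ]), array([ 0.7316, -0.1123,  0.1974]))
obst 91 (array([0.4982, 0.1432, 0.06  ]), array([0.5322, 0.1773, 0.0627]))
tall 0  
416 434 150 165
red 14 [ 0.5752 -0.1784  0.09  ]
0.0 [ 0.5787 -0.1634  0.    ] [ 0.562  -0.1794  0.    ]
0.02 [ 0.5749 -0.1587  0.02  ] [ 0.5585 -0.1744  0.02  ]
0.04 [ 0.5711 -0.154   0.04  ] [ 0.5551 -0.1693  0.04  ]
[[0.5422 0.2954 0.034 ]
 [0.5722 0.1259 0.034 ]
 [0.4016 0.0952 0.034 ]
 [0.3722 0.2621 0.034 ]] [0.472  0.1946 0.034 ] 0.17205208973491648 0.17327792664313763 -79.96721870674119
```

Request:
play_rows --deltas '[0,0,6,0,1,3,-6,6,-0.15,1,6,-11,6,-0.3,1,9,-16,6,-0.45,1,11,-21,6,-0.6,1,13,-25,6,-0.75,1,15,-30,6,-0.9,1,17,-34,6,-1.05,1,19,-38,6,-1.2,1,21,-42,6,-1.3,1,22,-45,6,-1.4,1,22,-45,6,-1.4,1]'

```text
clock: 1.3
eef_pos: [0.4613, 0.0405, 0.2783]
tcp_rot: [2.518, 1.878, -0.001]
wrist_force: [0.6, 0.2, 0.7]
opening: 0.998
grasp_force: 0.0
```

Request:
play_rows --deltas '[2,-4,0,-0.1,1,4,-8,0,-0.2,1,6,-12,0,-0.3,1,8,-16,0,-0.333,1,10,-20,0,-0.333,1,11.4,-22,0,-0.333,1,11.4,-22,0,-0.333,1,11.4,-22,-5,-0.333,1,11.4,-22,-10,-0.333,1,11.4,-22,-12,-0.333,1,11.4,-22,-12,-0.333,1]'

```text
clock: 2.4
eef_pos: [0.5722, -0.1733, 0.1557]
tcp_rot: [-2.784, -1.446, 0.006]
wrist_force: [0.0, 0.4, -0.0]
opening: 0.999
grasp_force: 0.0
```

Run:
```python
from h import *
np.set_printoptions(precision=4,suppress=True)
o=r.get_obs(); print(o['clock'],o['eef_pos'],o['tcp_rot'],o['joint_positions'])
a,d=look('scene','s1'); b,e=look('top','t1')
V=world('scene',d)
m=(np.hypot(V[...,0]-.572,V[...,1]+.178)<.035)&(V[...,2]>.07)&(V[...,2]<.1); print(V[m].mean(0),V[m].max(0))
cv2.imwrite('pics/z1.png',np.vstack([cv2.resize(a[80:320,340:640],None,fx=1.25,fy=1.25),cv2.resize(b[60:300,300:600],None,fx=1.25,fy=1.25)])[:,:,::-1])
```

```text
2.4 [ 0.5722 -0.1733  0.1557] [-2.7838 -1.4459  0.0061] [-0.372   0.5078  1.5786  0.0002  1.0613  0.2407]
[ 0.5694 -0.1819  0.084 ] [ 0.5775 -0.1757  0.096 ]
```

View pics/z1.png

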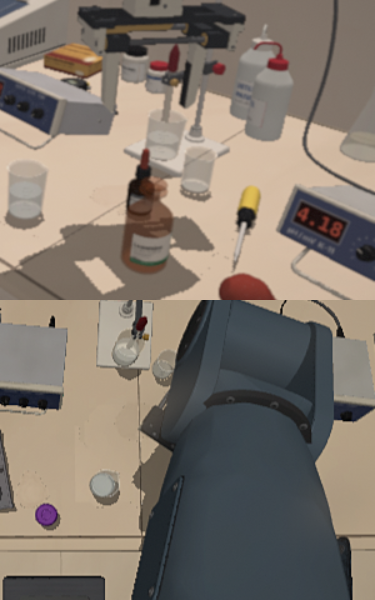

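The scene picture shows the open gripper straight over the bottle, with the bulb at about (145,160) in the crop and clear of its neighbours. I'll go down and grip the body.

Request:
play_rows --deltas '[0,-0.3,-3,0,1,0,-0.3,-6,0,1,0,-0.3,-9,0,1,0,-0.3,-11.5,0,1,0,-0.3,-13.2,0,1,0,-0.3,-13.2,0,1,0,-0.3,-13.2,0,1,0,-0.3,-13.2,0,0]' --newtons 15

```text
clock: 3.3
eef_pos: [0.5752, -0.1785, 0.0287]
tcp_rot: [2.787, 1.445, 0.003]
wrist_force: [0.3, -0.2, 0.1]
opening: 0.955
grasp_force: 0.0
```

Request:
play_rows --deltas '[0,0,0,0,-0.1,0,0,0,0,-0.3,0,0,0,0,-1,0,0,0,0,-1,0,0,0,0,-1,0,0,0,0,-1,0,0,0,0,-1,0,0,0,0,-1]' --newtons 15

```text
clock: 4.1
eef_pos: [0.5741, -0.1782, 0.0266]
tcp_rot: [2.789, 1.446, 0.0]
wrist_force: [0.5, 0.6, -0.4]
opening: 0.379
grasp_force: 15.0
```

Request:
play_rows --deltas '[0,0,2,0,-1,0,0,5,0,-1,0,0,9,0,-1,0,0,13,0,-1,-1,3,15,0,-1,-2,6,15,0,-1,-3,9.5,15,0,-1,-4.5,13,15,0,-1,-6,17,15,0,-1,-7,20,15,0,-1,-7.5,21,15,0,-1,-7.5,21,15,0,-1]'

```text
clock: 5.3
eef_pos: [0.4988, 0.0325, 0.1768]
tcp_rot: [2.787, 1.449, 0.0]
wrist_force: [0.1, -0.3, -1.0]
opening: 0.379
grasp_force: 15.0
```

Request:
play_rows --deltas '[-1,3,0,0,-1,-2,6,0,0,-1,-3.5,10,0,0,-1,-5,14,0,0,-1,-6,17,0,0,-1,-6.5,19,0,0,-1,-6.7,19.6,0,0,-1,-6.7,19.6,0,0,-1,-6.7,19.6,-3,0,-1,-6.7,19.6,-6,0,-1,-6.7,19.6,-8,0,-1,-6.7,19.6,-8,0,-1]'

```text
clock: 6.5
eef_pos: [0.4315, 0.2259, 0.0945]
tcp_rot: [-2.79, -1.444, 0.007]
wrist_force: [-0.3, -0.0, -0.1]
opening: 0.381
grasp_force: 15.0
```

Run:
```python
from h import *
np.set_printoptions(precision=4,suppress=True)
o=r.get_obs(); print(o['clock'],o['eef_pos'],o['tcp_rot'],o['joint_positions'],o['opening'],o['grasp_force'])
a,d=look('scene','s2'); b,e=look('top','t2')
V=world('scene',d)
# box rim from scene view
m=(abs(V[...,2]-.034)<.004)&(np.hypot(V[...,0]-.477,V[...,1]-.196)<.13)&(a.max(2)<140)
print(m.sum(),cv2.minAreaRect(V[m][:,:2].astype(np.float32)))
x=o['eef_pos']
m=(np.hypot(V[...,0]-x[0],V[...,1]-x[1])<.03)&(V[...,2]<x[2]-.002)&(V[...,2]>.04); print(m.sum(),V[m].min(0),V[m].max(0),V[m].mean(0))
cv2.imwrite('pics/z2.png',np.vstack([cv2.resize(a[60:260,180:430],None,fx=1.5,fy=1.5),cv2.resize(b[120:280,200:450],None,fx=1.5,fy=1.5)])[:,:,::-1])
```

```text
6.5 [0.4315 0.2259 0.0945] [-2.7899 -1.4439  0.007 ] [ 0.3868  0.4179  1.9159 -0.0003  0.8122  1.0026] 0.3809950668301404 14.998789574601687
421 ((0.47233954071998596, 0.19203811883926392), (0.1605929434299469, 0.16129209101200104), 10.310371398925781)
200 [0.4097 0.2032 0.0661] [0.4446 0.2321 0.0923] [0.4218 0.2121 0.0804]
```

View pics/z2.png

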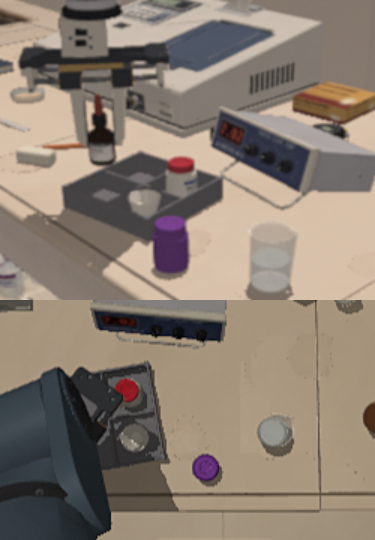

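The bottle hangs upright between the fingers over the free front-left compartment (crop (100,150)), and the jar and crucible are untouched. I'll lower it.

Request:
play_rows --deltas '[-0.2,0,-1.5,0,-1,-0.2,0,-3,0,-1,-0.2,0,-4.5,0,-1,-0.2,0,-5.3,0,-1,-0.2,0,-5.7,0,-1,-0.2,0,-6.0,0,-1,-0.2,0,-6.0,0,-1,-0.2,0,-6.0,0,-1]'

```text
clock: 7.4
eef_pos: [0.4304, 0.2279, 0.0371]
tcp_rot: [2.789, 1.446, 0.001]
wrist_force: [0.1, -1.4, -1.0]
opening: 0.376
grasp_force: 15.0
```

Request:
play_rows --deltas '[0,-0.1,-0.2,0,-1,0,-0.1,-0.4,0,-1,0,-0.1,-0.5,0,-1,0,-0.1,-0.5,0,-1,0,-0.1,-0.5,0,-1]'

```text
clock: 7.9
eef_pos: [0.4301, 0.2268, 0.0316]
tcp_rot: [-2.789, -1.446, 0.0]
wrist_force: [-0.5, 0.5, -2.1]
opening: 0.379
grasp_force: 15.0
```

Request:
play_rows --deltas '[0,0,-0.1,0,-1,0,0,-0.1,0,-1,0,0,-0.1,0,-1]'

```text
clock: 8.2
eef_pos: [0.4301, 0.2268, 0.0306]
tcp_rot: [-2.789, -1.446, 0.0]
wrist_force: [-0.1, 0.2, -1.0]
opening: 0.378
grasp_force: 15.0
```

Request:
play_rows --deltas '[0,0,-0.05,0,-1,0,0,-0.1,0,-1,0,0,-0.1,0,-1]'

```text
clock: 8.5
eef_pos: [0.4303, 0.2269, 0.0304]
tcp_rot: [2.789, 1.446, 0.001]
wrist_force: [-3.1, -0.9, 10.9]
opening: 0.377
grasp_force: 15.0
```

The wrist force has jumped to 11 N, so the bottle is on the compartment floor. I'll release with a small opening and rise.

Request:
play_rows --deltas '[0,0,0.1,0,-1,0,0,0.1,0,-0.2,0,0,0.1,0,-0.15,0,0,0.1,0,-0.1,0,0,0.1,0,-0.02,0,0,0.1,0,0.04,0,0,0.1,0,0.04,0,0,0.1,0,0.04]'

```text
clock: 9.3
eef_pos: [0.4301, 0.2268, 0.0306]
tcp_rot: [-2.789, -1.446, 0.0]
wrist_force: [-0.2, -1.1, -1.0]
opening: 0.515
grasp_force: 0.0
```

Request:
play_rows --deltas '[0,0,1,0,0.04,0,0,2,0,0.04,0,0,4,0,0.04,0,0,7,0,0.04,0,0,11,0,0.04,0,0,15,0,0.04,0,0,18,0,0.04,-3,3,18,0,0.04,-6,6,18,0,0.04,-9,10,18,0,0.04,-12,14,18,0,0.04,-12,14,18,0,0.04]'

```text
clock: 10.5
eef_pos: [0.3069, 0.3701, 0.2117]
tcp_rot: [-2.784, -1.453, -0.002]
wrist_force: [0.1, 0.2, -0.8]
opening: 0.52
grasp_force: 0.0
```

Run:
```python
from h import *
o=r.get_obs(); print(o['clock'],o['eef_pos'])
a,d=look('scene','s3'); b,e=look('top','t3')
cv2.imwrite('pics/z3.png',np.vstack([cv2.resize(a[60:260,180:430],None,fx=1.5,fy=1.5),cv2.resize(b[120:280,200:450],None,fx=1.5,fy=1.5)])[:,:,::-1])
```

```text
10.5 [0.3069337  0.37011607 0.21174985]
```

View pics/z3.png

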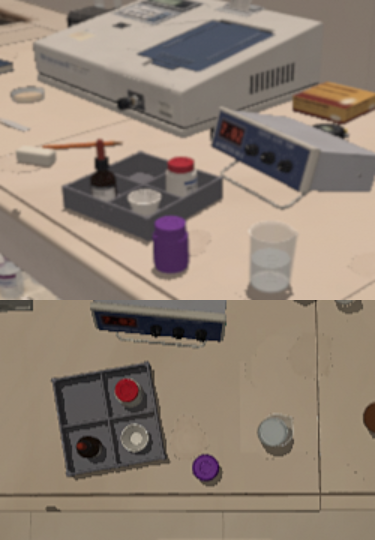

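The dropper bottle stands upright in the front-left compartment (top crop (88,447)). The jar and crucible are still standing, and the arm is clear of everything.

```bash
python3 -c "
from station import job_done
print(job_done())"
```

```text
the job is handed in; nothing more can be done
None
```

The dropper bottle is standing upright on the floor of a free compartment, the jar and crucible are still standing in theirs, and I handed the job in at about 10.6 s.

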